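Show the customer the short sausage with the tongs

TASK

Draw the serving tongs out of their holder and use them to pick the short dry sausage out of the tray, then hold it up at least ten centimetres above the counter so the customer can see it; finish like that, still gripping the tongs with the sausage held steady between both jaws. Never touch any of the sausages with the gripper itself, and leave the long sausages and everything else on the counter where they are.

Things in the scene. Friction and masses are not known exactly. Their poses are not given: they have to be found in the camera images.
- tongs: Serving tongs of bent steel strip, 195 mm long, 100 g, sprung open, standing tips down in the holder. Origin: midway between the jaw tips, at tip level; +z up their axis to the closed bow; they open and close along y (alike both ways round); x: strip width 22 mm, jaws 30 mm wide over the lowest 45 mm. Arms turn about hinge lines at z = 177 mm, y = +-16.5 mm.
- tongs_grip (a point): Point on the tongs' axis, 147 mm above the tips and 48 mm below the top of the bow: hold them here from above, fingers closing along y. Flat black pads on the arms' outsides reach from z = 109 to 164 mm; across both: 52 mm at z = 130 mm when open, 42 mm and parallel once the jaws are 30 mm apart.
- jaw_a: The tongs' +y arm with its jaw, strip 3 mm thick, toothed inside; origin on its hinge line near the bow. Squeezing at z = 130 mm needs 3.5 N per pad to begin, 4.5 N at 30 mm jaw gap; 12 N more presses the sausage with 3 N or so. Let go, it springs open.
- jaw_b: The same on the -y side.
- jaw_a_tip (a point): Inner edge of jaw_a's lower end, mid width. Gap between the two tips: 69 mm open, 30 mm when parallel, down to 0; it shrinks about 3.5 mm per mm of squeeze across the pads at z = 130 mm.
- jaw_b_tip (a point): The same on jaw_b.
- holder: Fixed upright stainless pocket that holds the tongs: 50 mm (x) by 98 mm (y) outside, walls 2 mm, 90 mm high, inner floor 3 mm up, on a foot plate of 75 by 125 mm. Origin: centre of its underside on the counter, z up. Tongs stand in it with their y along its y.
- tray: Fixed black octagonal deli tray, 240 mm (x) by 360 mm (y), rim 25 mm high, floor 4 mm thick. Origin: centre of its underside on the counter, z up.
- short_sausage: The short sausage: pressed dry sausage of squarish section, brown, stiff, 85 mm long (x), 30 mm wide (y), 26 mm high (z), with a small twisted knot 12 mm long on each end; about 70 g. Origin: centre of its underside. It lies in the tray with two long ones of the same kind, in any of the three places.
- short_sausage_mid (a point): Centre of the short sausage.
- long_sausage_a: A long sausage of the same kind, 150 mm long (x), 30 mm wide, 26 mm high. Origin: centre of its underside. Stays where it is.
- long_sausage_b: The other long sausage, same size. Stays where it is.
- mustard: Mustard jar, 64 mm across, 85 mm high. Origin: centre of its underside. Bystander.
- terrine: Terrine in an aluminium loaf tin, 110 by 170 mm, 48 mm high. Origin: centre of its underside. Bystander.
- plate: Flat white serving plate, 140 mm across, 12 mm thick, with a ring sausage on it. Origin: centre of its underside. Bystander.
- ring_sausage: Ring sausage on the plate, 116 mm across, 32 mm high. Origin: centre of its underside. Bystander.
- salami: Cut salami lying on the white cutting board, 200 mm long, 68 mm thick. Origin: centre of its underside. Bystander.
- knife: Slicing knife lying on the cutting board, 310 mm long. Origin: on its underside near the middle. Bystander.
There are look-alikes about, which are no part of the job. Of the things that look like the tongs, take the one that is farthest to the robot's left at the start.

How it is judged (in metres and radians):
On the way:
1. the gripper has drawn the tongs out of the holder, with the sausage not yet touched (z of tongs in the frame of holder above 0.085 m and contact force between tongs and the fingers above 0.5 N and distance of short_sausage from where it was at the start of the episode below 0.01 m), for 0.1 s.
At the end, for the whole second after the job is handed in: Sausage centre over 100 mm above the counter, slower than 30 mm/s; each jaw presses it with over 0.3 N, fingers hold the tongs with over 1 N; arm and gripper not on the sausage; sausage and tongs off the holder, tray, jar and salami; long sausages within 30 mm of their places (height (world z) of short_sausage_mid above 0.1 m and contact force between short_sausage and jaw_a above 0.3 N and contact force between short_sausage and jaw_b above 0.3 N and contact force between tongs and the fingers above 1 N and contact force between short_sausage and the arm below 0.1 N and contact force between short_sausage and the fingers below 0.1 N and linear speed of short_sausage below 0.03 m/s and distance of each of long_sausage_a, long_sausage_b from where it was at the start of the episode below 0.03 m and contact force between each of short_sausage, tongs and holder below 0.1 N and contact force between each of short_sausage, tongs and tray below 0.1 N and contact force between each of short_sausage, tongs and mustard below 0.1 N and contact force between each of short_sausage, tongs and salami below 0.1 N); the arm keeps its last pose, push and grip.
It fails at once if the gripper or arm touches a sausage of the tray (contact force between any of short_sausage, long_sausage_a, long_sausage_b and the fingers above 0.5 N or contact force between any of short_sausage, long_sausage_a, long_sausage_b and the arm above 0.5 N).
It fails at once if a long sausage is shifted by more than 30 mm (distance of any of long_sausage_a, long_sausage_b from where it was at the start of the episode above 0.03 m).
It fails at once if the jar, terrine, plate, ring sausage, salami or knife is shifted by more than 30 mm (distance of any of mustard, terrine, plate, ring_sausage, salami, knife from where it was at the start of the episode above 0.03 m).
It also fails if it takes over 38 s, if anything falls off the work surface, if the arm or the gripper's body presses on something with over 40 N, if the wrist force passes 120 N, or if a joint passes its speed limit or range.

ROBOT

A 6-joint arm with a two-finger parallel gripper is mounted at the origin on the work surface. World frame = base frame: x ahead of the robot, y to its left, z up, the work surface at z = 0. Lengths are in mm, angles in rad, forces in N, time in s.
With the tool pointing down it reaches from about 350 to 875 mm from the base axis. Payload 4.2 kg.
Tool frame: the origin (TCP) lies at the very end of the fingers, on their centre line; the grasp point (between the pads) lies 19 mm behind it; z points along the fingers, y is the line along which they close (so a half turn about z gives the same grasp; the last joint's range is limited). The gripper opens to 85 mm and grips with 20 to 120 N. Pads are 22 mm wide; open, the fingers measure 114 mm over their backs; the gripper's body (76 mm by 85 mm) begins 54 mm behind the grasp point. The pads swing forward as they close: fully open they stand 13 mm farther back than shut.
Start: joints at [-1.049, 0.385, 0.008, 0, -1.194, -0.259], TCP at [162.383, -603.516, 231.312] pointing down, gripper open.
Joint ranges: [-3.14, 3.14], [-1.21, 2.06], [-1.07, 1.41], [-3.16, 2.05], [-2.99, -0.16], [-3.1, 3.1]. Speed limits (rad/s): [2.79, 2.79, 3.14, 3.14, 3.14, 3.14].

INTERFACE

Orientations are given as a unit quaternion [x, y, z, w].
In Python, from bench import arm, viewer gives the robot as it stands. The module is installed in compiled form; this text tells all that it offers.
- The arm moves only by the shell command python3 -m jog 'ROWS' [OPENING]. ROWS is rows parted by semicolons, their numbers by spaces, 1 to 10 of them, each of 6 numbers: dx, dy, dz in mm, then a rotation vector rx, ry, rz in rad; each row is the pose to reach, as a shift and turn from the pose commanded when the command began, along the tool's axes at that moment; what a row does not reach only later rows make up. A row lasts 1/10 s, in which the tool goes at most 50 mm and 0.15 rad, less where a joint would pass 70% of its speed; a pose out of reach is approached as far as the arm can. OPENING is the finger opening in mm, set as the command begins (- or left out keeps the last). The fingers move at their own pace and stop on an object; the grip force is fixed at half the most. Time passes only in rows, so rows that do not move let the fingers close. It prints the time, the measured TCP pose, the force, the opening and the grip force at its end.
- arm.read_state(): the state, without advancing time (a new reading comes with each control period).
- viewer.get_image(name): name is "scene" or "side" or "wrist"; returns (picture, depth): 480x640x3 uint8, blue, green, red; 480x640 float32, mm along the optical axis (not along the pixel's ray), 0 where there is no reading.
- viewer.get_calibration(name): a dict with "K" (3x3 intrinsics, pixels), "rvec" (rotation vector, rad) and "tvec" (3), from world to camera coordinates, as OpenCV has them. Camera axes: x right, y down, z forward; pixel columns grow to the right and rows downward; lengths in mm; the calibration is good to about 2 mm. The wrist camera is an equidistant fisheye: a pixel r from the principal point sees the ray r / f radians off the axis. A picture is of the moment at which its call begins: read the wrist's pose just before it. get_calibration takes no time and is no camera call; for the wrist camera it gives the pose at the moment of the call.
- arm.job_done(): hands the job in; it is judged then, once.
The state is a dict: "clock": time; "joints": joint angles; "joint_vel": joint speeds; "joint_efforts": joint torques, N m; "position": TCP position; "ee_rot": TCP orientation; "contact_force": force on the tool from outside, world axes, zero at the start; "wrist_torque": the same for the moment, N m; "gripper_width": finger opening in mm; "grasp_force": force on a finger pad.
Only numpy, scipy, OpenCV 4.12 (cv2) and the standard library are available. Lean on these libraries where they do the work, as an engineer would, in place of code of your own. Each camera call takes 0.05 s, during which the arm holds its last target. There are 200 camera calls.

## Working session

There is one attempt and no reset: what is moved stays moved. The work goes in short steps, Python scripts to look and compute and a shell command to move; the robot and the scene stay as the last step left them, time stands still between calls to the robot, and variables do not carry over. Pictures are saved under pics/ and viewed, at most 10 in all, crops included, and the job is handed in when it is done.

```bash
mkdir -p pics; cat > h.py <<'E'
import numpy as np, cv2, json
from bench import arm, viewer
def grab(n,tag):
    s=arm.read_state(); c=viewer.get_calibration(n); im,d=viewer.get_image(n)
    cv2.imwrite(f'pics/{tag}.png',im); np.savez(f'pics/{tag}.npz',im=im,d=d,K=c['K'],r=np.array(c['rvec'],float),t=np.array(c['tvec'],float))
    return im,d,c
def load(tag):
    z=np.load(f'pics/{tag}.npz'); return z['im'],z['d'],z['K'],cv2.Rodrigues(z['r'])[0],z['t'].reshape(3)
def cloud(tag):  # pinhole views
    im,d,K,R,t=load(tag); v,u=np.mgrid[:480,:640]
    p=np.stack([(u-K[0,2])/K[0,0]*d,(v-K[1,2])/K[1,1]*d,d],-1)
    return im,d,(p-t)@R
E
python3 - <<'E'
from h import *
for n in ('scene','side'): grab(n,n+'0')
print(arm.read_state())
for n in ('scene','side'):
    c=viewer.get_calibration(n); R=cv2.Rodrigues(np.array(c['rvec'],float))[0]; print(n,-R.T@np.array(c['tvec']).reshape(3), c['K'])
E
```

```text
{'clock': 0.1, 'joints': array([-1.04937719e+00,  3.85468358e-01,  6.73794740e-03, -4.18829745e-04,
       -1.19401384e+00, -2.58591915e-01]), 'joint_vel': array([-0.0002873 , -0.00109627,  0.00358834,  0.00241896, -0.0007007 ,
       -0.00066746]), 'joint_efforts': array([-8.88447848e-04, -3.93318629e+01,  1.88930279e+01,  4.19796199e+00,
       -2.58980923e-03,  1.00925365e-05]), 'position': array([ 162.24706473, -603.01920045,  230.33059859]), 'ee_rot': array([-1.30959057e-01,  9.91387280e-01,  9.74830493e-04, -1.90261599e-04]), 'contact_force': array([ 0.23475086, -0.4464362 , -0.64588548]), 'wrist_torque': array([-0.00829167,  0.02822966, -0.01093708]), 'grasp_force': 0.0, 'gripper_width': 85.45167703373407}
scene [1225.10265418 -948.64282271 1283.84420665] [[607.97431547   0.         318.39303627]
 [  0.         607.97431547 244.58600271]
 [  0.           0.           1.        ]]
side [ 407.84142781 1181.08169028  780.7526335 ] [[479.01403013   0.         327.61243186]
 [  0.         479.01403013 238.35446172]
 [  0.           0.           1.        ]]
```

View pics/scene0.png

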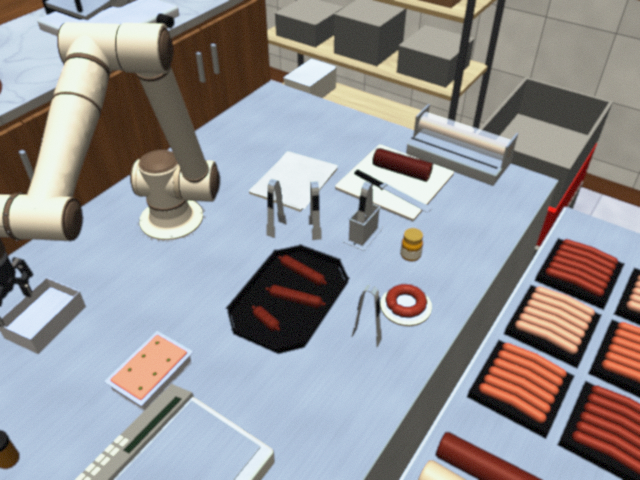

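View pics/side0.png

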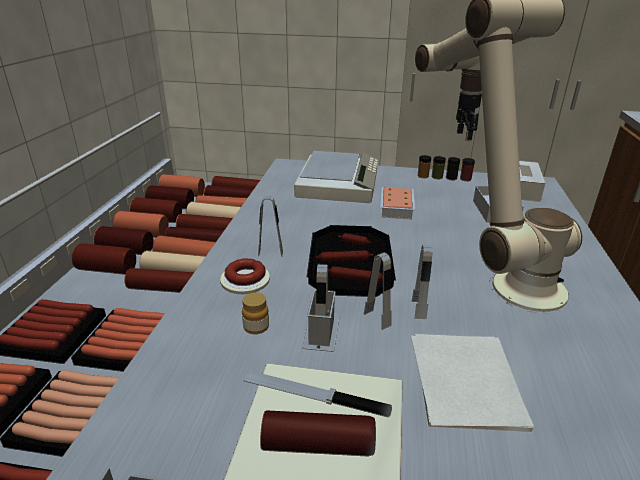

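The short sausage is at scene (266,317) and side (354,238). There are four tongs-like things in the scene view: (275,207) and (315,210) standing free, (363,205) in the holder, and (368,315) standing by the plate. The one in the holder fits the description and seems nearest the side camera, which means farthest left. I'll measure and confirm with a crop.

```bash
python3 - <<'E'
from h import *
im,d,P=cloud('scene0')
for n,(u0,v0,u1,v1) in dict(A=(262,178,290,242),B=(305,178,326,242),H=(345,180,385,248),D=(350,285,386,345)).items():
    q=P[v0:v1,u0:u1].reshape(-1,3); z=q[:,2]; t=q[(z>150)&(z<260)]
    print(n,'n',len(t),'mean',t.mean(0).round(1),'min',t.min(0).round(1),'max',t.max(0).round(1))
im2,d2,P2=cloud('side0')
q=P2[255:350,300:345].reshape(-1,3)
for a,b in ((10,60),(60,87),(87,96),(100,130),(130,160),(160,180),(180,215)):
    for nm,Q in (('side',q),('scene',P[175:250,340:390].reshape(-1,3))):
        t=Q[(Q[:,2]>a)&(Q[:,2]<b)]
        t=t[(abs(t[:,0]-np.median(t[:,0]))<70)&(abs(t[:,1]-np.median(t[:,1]))<80)]
        if len(t)>3: print(nm,a,b,len(t),'med',np.median(t,0).round(1),'p2',np.percentile(t,3,0).round(1),'p98',np.percentile(t,97,0).round(1))
# sausages
hsv=cv2.cvtColor(im,cv2.COLOR_BGR2HSV); 
for nm,I,PP,(u0,v0,u1,v1) in (('scene',im,P,(225,245,350,350)),('side',im2,P2,(305,225,400,300))):
    H=cv2.cvtColor(I,cv2.COLOR_BGR2HSV); m=((H[...,1]>90)&(H[...,2]>45)&((H[...,0]<15)|(H[...,0]>170))).astype(np.uint8)
    mm=np.zeros_like(m); mm[v0:v1,u0:u1]=m[v0:v1,u0:u1]
    n,l,s,c=cv2.connectedComponentsWithStats(mm)
    for i in range(1,n):
        if s[i,4]<60: continue
        t=PP[l==i]; zt=np.percentile(t[:,2],90); t=t[t[:,2]>zt-10]
        r=cv2.minAreaRect(t[:,:2].astype(np.float32)); print(nm,c[i].round(),s[i,4],'z90',round(zt,1),[np.round(x,2) for x in r])
cr=im[165:345,255:395]; cv2.imwrite('pics/crop.png',cv2.resize(cr,None,fx=3.2,fy=3.2,interpolation=cv2.INTER_CUBIC))
E
```

```text
A n 182 mean [311.6 142.3 175. ] min [296.9 118.8 150.1] max [326.9 174.4 200.3]
B n 155 mean [422.8 198.2 176.6] min [395.4 180.1 150. ] max [441.7 218.1 200.7]
H n 184 mean [549.6 276.  177. ] min [535.7 254.9 150.2] max [562.1 308.4 203.1]
D n 188 mean [768.9 -60.7 179.7] min [743.3 -74.6 150.3] max [789.6 -43.8 200.9]
side 10 60 216 med [540.3  92.5  21.4] p2 [513.3  46.3  10.7] p98 [617.5 128.6  28.8]
scene 10 60 564 med [493.4 471.2  20.2] p2 [421.8 416.9  12.3] p98 [548.5 512.9  37. ]
side 60 87 293 med [545.3 329.3  73.8] p2 [522.1 256.   60.5] p98 [571.1 333.3  85.9]
scene 60 87 328 med [554.7 258.7  74.8] p2 [523.9 228.8  61.1] p98 [574.8 331.   86.4]
side 87 96 185 med [545.7 311.1  91.3] p2 [520.8 233.3  87.3] p98 [574.  333.6  94.6]
scene 87 96 107 med [553.9 261.3  91.2] p2 [522.2 228.6  87.2] p98 [574.7 329.6  95.4]
side 100 130 127 med [543.7 311.8 115.9] p2 [535.  260.7 101.1] p98 [555.4 315.  129.2]
scene 100 130 104 med [549.3 261.3 115.7] p2 [537.5 254.  100.8] p98 [560.6 311.3 128.8]
side 130 160 134 med [544.4 309.8 145.6] p2 [535.5 265.1 131. ] p98 [556.  313.7
[... 364 characters left out ...]
e 180 215 81 med [549.4 274.5 193.3] p2 [536.9 265.1 181.1] p98 [559.5 299.7 201.2]
scene [303. 269.] 534 z90 32.8 [array([ 863.13, -413.86]), array([ 127.28, 1285.25]), np.float64(39.75)]
scene [295. 295.] 629 z90 32.7 [array([ 892.77, -462.56]), array([ 153.17, 1167.67]), np.float64(41.83)]
scene [266. 317.] 360 z90 33.0 [array([ 865.36, -531.16]), array([  62.05, 1100.44]), np.float64(43.98)]
side [354. 237.] 147 z90 31.4 [array([441.37, 494.26]), array([  86.79, 1372.53]), np.float64(6.41)]
side [344. 254.] 303 z90 31.4 [array([537.14, -53.3 ]), array([161.73,  33.02]), np.float64(13.94)]
side [350. 271.] 268 z90 30.9 [array([429.37, 594.62]), array([ 119.82, 1167.57]), np.float64(7.96)]
```

View pics/crop.png

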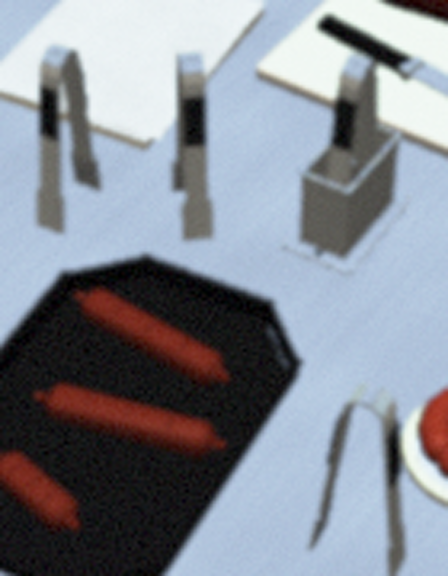

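The crop shows the holder tongs (black pad at crop (345,125)) standing in the steel pocket. They have the largest y (about 284, against 142, 198 and -61), so they are the right ones. Next I'll get yaw and the sausage poses with invalid depth filtered out.

```bash
python3 - <<'E'
from h import *
A={n:cloud(n+'0') for n in('scene','side')}
allp=np.concatenate([A['scene'][2][175:250,340:390][A['scene'][1][175:250,340:390]>0],A['side'][2][255:350,300:345][A['side'][1][255:350,300:345]>0]])
def rect(q,t):
    r=cv2.minAreaRect(q[:,:2].astype(np.float32)); print(t,len(q),[np.round(x,1) for x in r])
b=allp[(abs(allp[:,0]-547)<50)&(abs(allp[:,1]-284)<75)]
rect(b[(b[:,2]>40)&(b[:,2]<88)],'holder'); rect(b[(b[:,2]>110)&(b[:,2]<150)],'tongs110-150'); rect(b[(b[:,2]>180)],'bow')
print('top',np.percentile(b[:,2],99))
# per-face line fits
for t in ('scene','side'):
    P,d=A[t][2],A[t][1]; q=P[d>0]; q=q[(abs(q[:,0]-547)<40)&(abs(q[:,1]-284)<65)]
    h=q[(q[:,2]>20)&(q[:,2]<85)]
    f=h[h[:,1]<245] if t=='scene' else h[h[:,1]>322]
    pl=np.polyfit(f[:,0],f[:,1],1); print(t,'end face slope',pl[0].round(3),'y at 547',np.polyval(pl,547).round(1),len(f), 'std',(f[:,1]-np.polyval(pl,f[:,0])).std().round(1))
    k=h[h[:,0]>565]; pl=np.polyfit(k[:,1],k[:,0],1); print('long face slope',pl[0].round(3),'x at 284',np.polyval(pl,284).round(1),len(k))
S={}
for nm,(u0,v0,u1,v1) in (('scene',(225,245,350,350)),('side',(305,225,400,300))):
    I,d,PP=A[nm]; H=cv2.cvtColor(I,cv2.COLOR_BGR2HSV); m=((H[...,1]>90)&(H[...,2]>45)&((H[...,0]<15)|(H[...,0]>170))&(d>0)).astype(np.uint8)
    mm=np.zeros_like(m); mm[v0:v1,u0:u1]=m[v0:v1,u0:u1]
    n,l,s,c=cv2.connectedComponentsWithStats(mm)
    for i in range(1,n):
        if s[i,4]<60: continue
        t=PP[l==i]; t=t[(t[:,2]>24)&(t[:,2]<40)]; t=t[np.linalg.norm(t-np.median(t,0),axis=1)<95]; rect(t,(nm,c[i].round()))
        p=t[:,:2]-t[:,:2].mean(0); w,v=np.linalg.eigh(p.T@p); a=v[:,1]; print('   pca ang',np.degrees(np.arctan(a[1]/a[0])).round(1),'mean',t.mean(0).round(1))
# tray
    D=(H[...,2]<40)&(d>0); q=PP[D]; q=q[(q[:,2]>18)&(q[:,2]<30)&(q[:,0]>350)&(q[:,0]<750)&(abs(q[:,1])<300)]; rect(q,nm+' tray')
E
```

```text
holder 1104 [array([548.1, 280.8]), array([ 57.7, 112.3]), np.float64(0.2)]
tongs110-150 304 [array([547.4, 282.7]), array([24.9, 65.2]), np.float64(3.7)]
bow 204 [array([547.8, 284.3]), array([24.1, 44.3]), np.float64(1.4)]
top 197.31915268005267
scene end face slope 0.045 y at 547 232.8 269 std 3.6
long face slope -0.012 x at 284 571.8 269
side end face slope 0.024 y at 547 330.3 479 std 1.6
long face slope -0.033 x at 284 570.2 140
('scene', array([302., 269.])) 357 [array([496.2,  30.5]), array([ 38.6, 162.1]), np.float64(86.3)]
   pca ang -3.3 mean [493.7  32.1  29.4]
('scene', array([295., 295.])) 417 [array([537.6, -59. ]), array([163.4,  35.3]), np.float64(15.9)]
   pca ang 14.6 mean [535.9 -61.1  29.4]
('scene', array([266., 317.])) 249 [array([ 513.9, -166.8]), array([30.6, 92.4]), np.float64(78.1)]
   pca ang -11.9 mean [ 516.6 -169.1   29.5]
scene tray 819 [array([515.5, -64. ]), array([247.2, 369.4]), np.float64(6.5)]
('side', array([354., 237.])) 120 [array([ 513.2, -161.5]), array([30.9, 80.8]), np.float64(75.3)]
   pca ang -12.6 mean [ 513.1 -158.9   28.9]
('side', array([344., 254.])) 259 [array([532.5, -54.4]), array([152.2,  33. ]), np.float64(13.9)]
   pca ang 14.3 mean [532.3 -51.4  28.8]
('side', array([350., 271.])) 235 [array([506. ,  37.6]), array([ 33.5, 119.1]), np.float64(87.4)]
   pca ang -3.1 mean [502.9  40.3  28.7]
side tray 820 [array([527.8, -13.8]), array([491. , 330.1]), np.float64(70.5)]
```

```bash
cat >> h.py <<'E'
from scipy.spatial.transform import Rotation as Ro
def delta(p,yaw):   # yaw (rad) of tool y line against world y; tool straight down
    s=arm.read_state(); R=Ro.from_quat(s['ee_rot']); best=None
    for k in (0,np.pi):
        T=Ro.from_euler('z',yaw+k)*Ro.from_quat([0,1,0,0])
        rv=(R.inv()*T).as_rotvec()
        if best is None or np.linalg.norm(rv)<np.linalg.norm(best): best=rv
    print('clock',round(s['clock'],2),'pos',s['position'].round(1),'j',s['joints'].round(2),'F',s['contact_force'].round(1),'w',round(s['gripper_width'],1),'gf',round(s['grasp_force'],1))
    print('delta',R.inv().apply(np.array(p)-s['position']).round(1),best.round(3))
E
python3 -c "
from h import *
delta([547.5,284,290],0.02)"
```

```text
clock 0.1 pos [ 162.2 -603.   230.3] j [-1.05  0.39  0.01 -0.   -1.19 -0.26] F [ 0.2 -0.4 -0.6] w 85.5 gf 0.0
delta [-602.4  756.7  -58.2] [ 0.002 -0.     0.243]
```

```bash
python3 -m jog '-10 13 -20 0 0 .02; -38 48 -60 0 0 .05; -68 86 -60 0 0 .07; -98 123 -60 0 0 .1; -128 161 -60 0 0 .12; -158 198 -60 0 0 .14; -188 236 -60 0 0 .16; -218 274 -60 0 0 .18; -248 312 -60 0 0 .2; -278 350 -60 0 0 .22'; python3 -c "
from h import *
delta([547.5,284,290],0.02)"
```

```text
clock: 1.1
position: [339.9, -191.4, 291.3]
ee_rot: [-0.021, 1.0, 0.0, 0.0]
contact_force: [1.4, -0.8, -0.5]
gripper_width: 85.4
grasp_force: 0.0
clock 1.1 pos [ 339.9 -191.4  291.3] j [-0.09 -0.08 -0.4  -0.   -1.25 -1.44] F [ 1.4 -0.8 -0.5] w 85.4 gf 0.0
delta [-227.3  466.4    1.4] [0.    0.    0.022]
```

```bash
python3 -m jog '-20 42 0 0 0 .01; -42 86 0 0 0 .02; -64 130 0 0 0 .02; -86 174 0 0 0 .02; -108 220 0 0 0 .02; -130 265 0 0 0 .02; -152 312 0 0 0 .02; -174 356 0 0 0 .02; -196 402 0 0 0 .02; -216 440 0 0 0 .02'; python3 -m jog '0 0 0 0 0 0;0 0 0 0 0 0;0 0 0 0 0 0'; python3 -c "
from h import *
delta([547.5,284,290],0.02)
grab('wrist','w1');grab('scene','s1');
delta([547.5,284,290],0.02)"
```

```text
clock: 2.1
position: [537.1, 257.7, 290.7]
ee_rot: [-0.012, 1.0, -0.0, -0.0]
contact_force: [0.6, -0.3, -0.4]
gripper_width: 85.4
grasp_force: 0.0
clock: 2.4
position: [536.5, 254.8, 291.0]
ee_rot: [-0.011, 1.0, -0.0, -0.0]
contact_force: [0.2, -0.3, 0.5]
gripper_width: 85.4
grasp_force: 0.0
clock 2.4 pos [536.5 254.8 291. ] j [ 0.72  0.3   0.03 -0.   -1.3  -2.26] F [ 0.2 -0.3  0.5] w 85.4 gf 0.0
delta [-11.7  28.9   1. ] [-0.001 -0.001  0.002]
clock 2.5 pos [536.6 254.5 291.8] j [ 0.72  0.3   0.03  0.   -1.3  -2.26] F [-0.7 -0.5 -0.9] w 85.3 gf 0.0
delta [-11.6  29.3   1.8] [0.    0.    0.002]
```

View pics/w1.png

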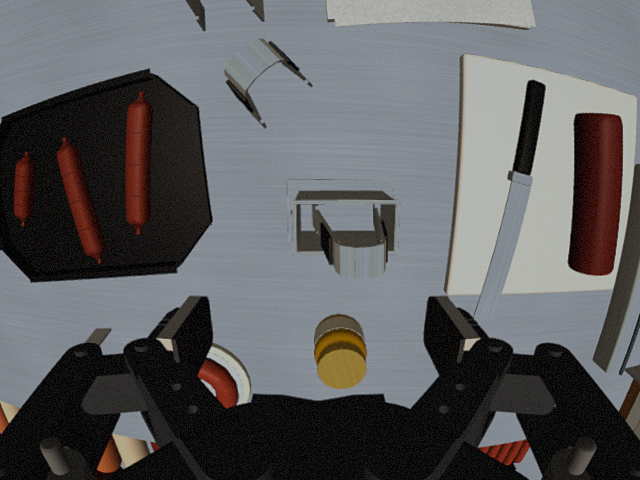

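The wrist view shows the holder at about (345,225) with the tongs bow at (360,255), the jar below it at (340,350), and a knife and salami to the right, all clear of the descent. I'll refine the axis with the wrist depth.

```bash
cat >> h.py <<'E'
def wcloud(tag):
    im,d,K,R,t=load(tag); v,u=np.mgrid[:480,:640]
    x=(u-K[0,2])/K[0,0]; y=(v-K[1,2])/K[1,1]; r=np.hypot(x,y)+1e-9; s=np.tan(np.minimum(r,1.5))/r
    return im,d,(np.stack([x*s*d,y*s*d,d],-1)-t)@R
E
python3 - <<'E'
from h import *
def rect(q,t):
    r=cv2.minAreaRect(q[:,:2].astype(np.float32)); print(t,len(q),[np.round(x,1) for x in r],'zmax',q[:,2].max().round(1),'p1/99',np.percentile(q,2,0).round(1),np.percentile(q,98,0).round(1))
im,d,P=wcloud('w1')
q=P[170:290,270:410]; q=q[d[170:290,270:410]>0]
rect(q[(q[:,2]>170)],'bow'); rect(q[(q[:,2]>185)],'bow hi')
h=q[(q[:,2]>82)&(q[:,2]<96)];rect(h,'rim')
f=q[(q[:,2]>193)];print(f.mean(0))
H=cv2.cvtColor(im,cv2.COLOR_BGR2HSV); m=((H[...,1]>90)&(H[...,2]>45)&((H[...,0]<15)|(H[...,0]>170))&(d>0)).astype(np.uint8); m[:, 215:]=0;m[300:]=0
n,l,s,c=cv2.connectedComponentsWithStats(m)
for i in range(1,n):
    if s[i,4]>150: t=P[l==i]; t=t[t[:,2]>22]; rect(t,c[i].round())
E
```

```text
bow 1697 [array([547.8, 285.3]), array([23.1, 37.9]), np.float64(3.5)] zmax 199.0 p1/99 [536.2 266.9 174.4] [558.7 302.1 198.3]
bow hi 1524 [array([547.8, 284.8]), array([22.8, 33.8]), np.float64(4.6)] zmax 199.0 p1/99 [536.5 268.8 186.7] [558.6 300.8 198.3]
rim 1222 [array([548.3, 281.8]), array([ 54.1, 102.4]), np.float64(1.8)] zmax 95.8 p1/99 [520.7 231.3  83.2] [575.6 331.9  93.1]
[547.34376407 284.81036082 196.28309706]
[136. 163.] 2524 [array([489.6,  37.3]), array([ 28.7, 155.6]), np.float64(86.4)] zmax 32.0 p1/99 [418.5  23.3  22.8] [559.8  52.6  31. ]
[ 78. 201.] 1957 [array([529.4, -57. ]), array([162.4,  29.2]), np.float64(14.8)] zmax 32.3 p1/99 [463.7 -79.7  22.6] [601.3 -29.6  31. ]
[ 21. 188.] 802 [array([ 514. , -164.4]), array([30. , 90.7]), np.float64(79.8)] zmax 31.7 p1/99 [ 473.1 -179.3   22.6] [ 552.9 -145.9   31. ]
```

```bash
python3 -m jog '-12 30 0 0 0 -.02; -12 30 0 0 0 -.02; -12 30 0 0 0 -.02'; python3 -c "
from h import *
delta([547.6,285,132],0.04)"
```

```text
clock: 2.8
position: [548.0, 285.2, 291.5]
ee_rot: [-0.021, 1.0, -0.0, -0.0]
contact_force: [0.2, -0.2, 0.5]
gripper_width: 85.1
grasp_force: 0.0
clock 2.8 pos [548.  285.2 291.5] j [ 0.74  0.34  0.09 -0.   -1.32 -2.27] F [ 0.2 -0.2  0.5] w 85.1 gf 0.0
delta [ 4.000e-01 -1.000e-01  1.595e+02] [-0.    -0.     0.002]
```

```bash
python3 -m jog '0 0 25 0 0 0; 0 0 55 0 0 0; 0 0 85 0 0 0; 0 0 110 0 0 0; 0 0 130 0 0 0; 0 0 145 0 0 0; 0 0 155 0 0 0; 0 0 159 0 0 0; 0 0 159 0 0 0; 0 0 159 0 0 0'; python3 -m jog '0 0 0 0 0 0;0 0 0 0 0 0;0 0 0 0 0 0;0 0 0 0 0 0;0 0 0 0 0 0;0 0 0 0 0 0;0 0 0 0 0 0;0 0 0 0 0 0' 47; python3 -c "
from h import *
delta([547.6,285,132],0.04);grab('wrist','w2')"
```

```text
clock: 3.8
position: [548.7, 285.9, 133.4]
ee_rot: [-0.021, 1.0, 0.0, 0.001]
contact_force: [-0.9, 0.6, 0.1]
gripper_width: 85.3
grasp_force: 0.0
clock: 4.6
position: [549.1, 286.4, 133.7]
ee_rot: [-0.022, 1.0, 0.001, 0.001]
contact_force: [-0.3, 0.0, 5.7]
gripper_width: 47.3
grasp_force: 6.6
clock 4.6 pos [549.1 286.4 133.7] j [ 0.74  0.45 -0.14  0.   -0.97 -2.27] F [-0.3  0.   5.7] w 47.3 gf 6.6
delta [ 1.5 -1.3  1.7] [0.001 0.003 0.003]
```

View pics/w2.png

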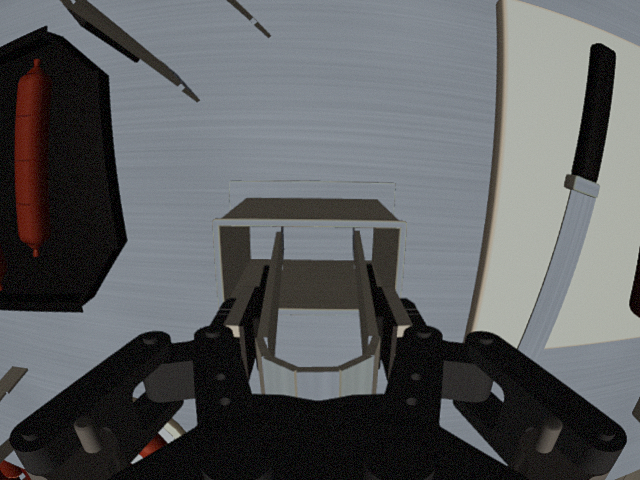

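The picture shows the fingers on the tongs' outer pads at about (250,320) and (390,320), centred, with the bow at (318,370) clear of the gripper body. The grip force is 6.6 N, so I'll draw them out.

```bash
python3 -m jog '0 0 -5 0 0 0; 0 0 -13 0 0 0; 0 0 -25 0 0 0; 0 0 -40 0 0 0; 0 0 -55 0 0 0; 0 0 -70 0 0 0; 0 0 -85 0 0 0; 0 0 -100 0 0 0; 0 0 -115 0 0 0; 0 0 -125 0 0 0'; python3 -m jog '0 0 0 0 0 0;0 0 0 0 0 0;0 0 0 0 0 0'; python3 -c "
from h import *
grab('side','d3');
im,d,P=cloud('d3'); q=P[d>0]; q=q[(abs(q[:,0]-549)<60)&(abs(q[:,1]-286)<60)&(q[:,2]>96)&(q[:,2]<250)]; print(len(q))
for a in range(100,250,15):
  t=q[(q[:,2]>a)&(q[:,2]<a+15)]
  if len(t): print(a,len(t),np.percentile(t,3,0).round(0),np.percentile(t,97,0).round(0))
print(q[:,2].min()); delta([514,-165,260],-.19)"
```

```text
clock: 5.65
position: [548.4, 285.9, 259.2]
ee_rot: [-0.021, 1.0, 0.001, 0.001]
contact_force: [-0.0, -0.4, -0.6]
gripper_width: 46.9
grasp_force: 4.1
clock: 5.95
position: [547.7, 285.5, 256.2]
ee_rot: [-0.021, 1.0, -0.001, -0.001]
contact_force: [-0.1, -0.2, -1.9]
gripper_width: 47.4
grasp_force: 4.1
628
115 27 [530. 259. 124.] [557. 317. 130.]
130 87 [531. 257. 130.] [558. 316. 145.]
145 87 [531. 259. 146.] [558. 315. 159.]
160 88 [532. 260. 161.] [558. 314. 174.]
175 68 [534. 260. 176.] [554. 313. 190.]
190 67 [534. 262. 190.] [554. 312. 204.]
205 72 [535. 263. 205.] [554. 312. 220.]
220 65 [535. 264. 221.] [555. 312. 234.]
235 67 [535. 266. 236.] [554. 313. 249.]
123.25125412288631
clock 6.0 pos [547.7 285.5 256.2] j [ 0.74  0.36  0.03 -0.   -1.25 -2.27] F [ 0.  -0.8 -0.5] w 47.0 gf 4.1
delta [  53.  -448.7   -3.2] [-0.001 -0.002  0.233]
```

```bash
python3 -m jog '1 -10 0 0 0 .01; 4 -35 0 0 0 .03; 8 -70 0 0 0 .06; 13 -110 0 0 0 .09; 18 -155 0 0 0 .12; 24 -200 0 0 0 .15; 29 -245 0 0 0 .18; 34 -290 0 0 0 .21; 40 -335 0 0 0 .23; 44 -375 0 0 0 .233';python3 -m jog '4 -20 0 0 0 0; 10 -40 0 0 0 0; 14 -52 0 0 0 0; 18 -60 0 0 0 0; 18 -60 0 0 0 0;  18 -60 0 0 0 0;18 -60 0 0 0 0'; python3 -c "
from h import *
for n in('scene','side','wrist'): grab(n,n+'4')
delta([514,-165,260],-.19)"
```

```text
clock: 7.0
position: [519.1, -93.2, 257.3]
ee_rot: [0.096, 0.995, -0.0, -0.0]
contact_force: [-0.2, 0.1, -0.2]
gripper_width: 47.1
grasp_force: 4.2
clock: 7.7
position: [491.6, -145.6, 257.3]
ee_rot: [0.094, 0.996, 0.0, 0.0]
contact_force: [-0.3, -0.0, -0.6]
gripper_width: 47.0
grasp_force: 4.2
clock 7.85 pos [ 491.6 -145.7  257.2] j [ 0.03  0.17 -0.22 -0.   -1.18 -1.79] F [-0.7  0.3 -0.8] w 47.2 gf 4.2
delta [-25.6 -14.7  -2.8] [ 0.    -0.     0.001]
```

View pics/wrist4.png

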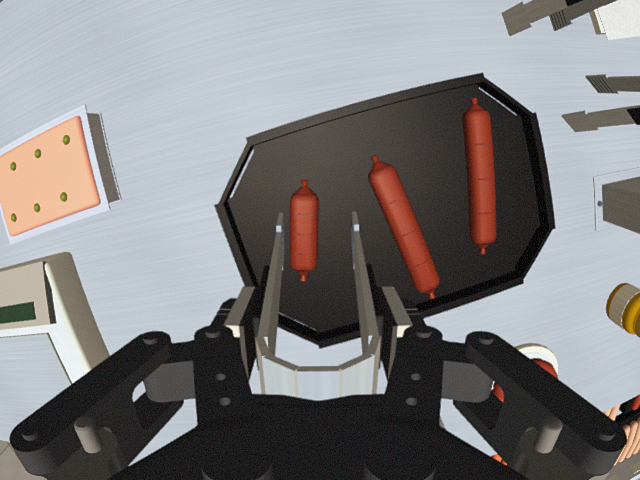

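The tongs straddle the axis in this view, with tips at about (280,225) and (354,225). The short sausage is at (305,230), parallel to the jaws. I'll re-measure both from here.

```bash
python3 - <<'E'
from h import *
def rect(q,t):
    r=cv2.minAreaRect(q[:,:2].astype(np.float32)); print(t,len(q),[np.round(x,1) for x in r],'mid',((np.percentile(q,2,0)+np.percentile(q,98,0))/2).round(1))
for n,box in (('wrist4',(170,290,285,325)),('scene4',(280,345,235,300))):
    im,d,P=wcloud(n) if n[0]=='w' else cloud(n)
    H=cv2.cvtColor(im,cv2.COLOR_BGR2HSV); m=((H[...,1]>90)&(H[...,2]>45)&((H[...,0]<15)|(H[...,0]>170))&(d>0))
    v0,v1,u0,u1=box; k=np.zeros_like(m); k[v0:v1,u0:u1]=1; t=P[m&k]; t=t[(t[:,2]>22)&(t[:,2]<40)]; rect(t,n+' saus'); 
    e=t[t[:,2]>28]; rect(e,n+' top')
# jaws: points 125..175 near TCP
for n in ('scene4','side4','wrist4'):
    im,d,P=wcloud(n) if n[0]=='w' else cloud(n)
    q=P[d>0]; q=q[(abs(q[:,0]-492)<50)&(abs(q[:,1]+146)<50)&(q[:,2]>115)&(q[:,2]<172)]; rect(q,n+' jaws'); print(q[:,2].min())
    l=(q[:,:2]-[491.6,-145.7])@np.array([np.sin(.19),np.cos(.19)]); print('across',np.percentile(l,[2,98]))
E
```

```text
wrist4 saus 2104 [array([ 509.1, -164.1]), array([28.6, 99.9]), np.float64(78.1)] mid [ 512.3 -164.9   26.7]
wrist4 top 1372 [array([ 513.1, -164.8]), array([23.9, 78.6]), np.float64(78.2)] mid [ 513.4 -164.8   29.6]
scene4 saus 545 [array([ 508.5, -120.9]), array([103.3, 146. ]), np.float64(7.2)] mid [ 510.1 -117.8   29. ]
scene4 top 314 [array([ 515.7, -120.1]), array([ 88. , 139.9]), np.float64(6.8)] mid [ 511.  -116.9   32. ]
scene4 jaws 196 [array([ 489.6, -146.6]), array([63.4, 35. ]), np.float64(82.0)] mid [ 490.3 -147.7  149.8]
125.51029172601646
across [-31.13515632  27.04768235]
side4 jaws 196 [array([ 491. , -143.3]), array([68.1, 30.7]), np.float64(80.4)] mid [ 490.3 -143.1  149.2]
123.98097062550805
across [-29.93919345  33.134655  ]
wrist4 jaws 399 [array([ 490.7, -145.4]), array([57.2, 30.7]), np.float64(80.1)] mid [ 489.2 -143.7  150.9]
127.69941861274745
across [-27.30410084  26.91535751]
```

```bash
python3 -m jog '-12 -7 10 0 0 .01; -26 -15 30 0 0 .015; -26 -15 60 0 0 .015; -26 -15 70 0 0 .015;-26 -15 70 0 0 .015;-26 -15 70 0 0 .015;-26 -15 70 0 0 .015'; python3 -c "
from h import *
delta([514,-164.8,140],-.205);grab('wrist','w5')
im,d,P=wcloud('w5')
H=cv2.cvtColor(im,cv2.COLOR_BGR2HSV); m=((H[...,1]>90)&(H[...,2]>45)&((H[...,0]<15)|(H[...,0]>170))&(d>0))
t=P[m]; t=t[(t[:,2]>28)&(t[:,2]<40)&(abs(t[:,1]+165)<45)&(abs(t[:,0]-513)<60)]; print(cv2.minAreaRect(t[:,:2].astype(np.float32)))
q=P[d>0];q=q[(abs(q[:,0]-514)<50)&(abs(q[:,1]+165)<50)&(q[:,2]>45)&(q[:,2]<95)]; print(cv2.minAreaRect(q[:,:2].astype(np.float32)),q[:,2].min())
"
```

```text
clock: 8.55
position: [515.0, -166.0, 188.9]
ee_rot: [0.102, 0.995, -0.0, 0.002]
contact_force: [-0.5, -0.2, -0.3]
gripper_width: 47.2
grasp_force: 4.1
clock 8.55 pos [ 515.  -166.   188.9] j [-0.01  0.28 -0.26  0.   -1.03 -1.76] F [-0.5 -0.2 -0.3] w 47.2 gf 4.1
delta [ 1.3  1.  48.9] [0.    0.003 0.   ]
((513.5247802734375, -164.91232299804688), (24.75259780883789, 78.84241485595703), 77.79752349853516)
((512.902587890625, -165.814697265625), (57.02094650268555, 28.31633758544922), 78.78105926513672) 59.89427806714654
```

View pics/w5.png

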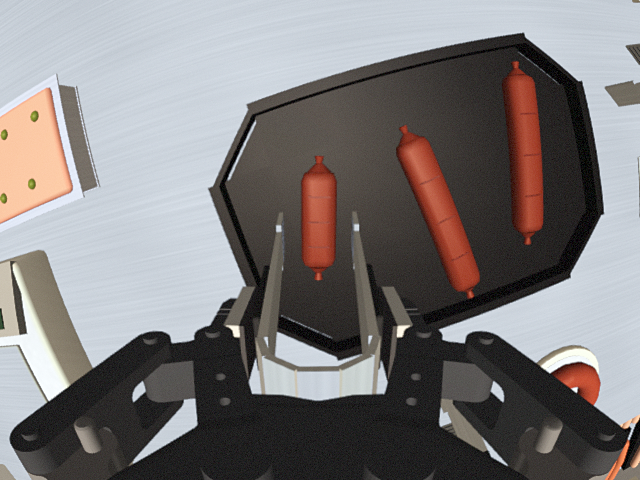

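The tips at (280,225) and (355,225) lie symmetrically either side of the short sausage at (318,218), and the depth centres agree within 1 mm. I'll lower them and then close.

```bash
python3 -m jog '0 1 8 0 0 0; 0 1 20 0 0 0; 0 1 32 0 0 0; 0 1 42 0 0 0; 0 1 49 0 0 0; 0 1 49 0 0 0; 0 1 49 0 0 0; 0 1 49 0 0 0'; python3 -m jog '0 0 0 0 0 0;0 0 0 0 0 0;0 0 0 0 0 0;0 0 0 0 0 0;0 0 0 0 0 0;0 0 0 0 0 0;0 0 0 0 0 0;0 0 0 0 0 0' 36; python3 -c "
from h import *
delta([514,-164.8,140],-.205)"
```

```text
clock: 9.4
position: [514.6, -165.0, 138.8]
ee_rot: [0.102, 0.995, -0.0, 0.001]
contact_force: [-0.1, 0.2, -0.5]
gripper_width: 47.1
grasp_force: 4.2
clock: 10.2
position: [514.6, -165.0, 138.9]
ee_rot: [0.102, 0.995, -0.0, 0.001]
contact_force: [-0.8, 0.7, 4.6]
gripper_width: 40.7
grasp_force: 63.4
clock 10.2 pos [ 514.6 -165.   138.9] j [-0.01  0.33 -0.33  0.   -0.91 -1.77] F [-0.8  0.7  4.6] w 40.7 gf 63.4
delta [ 0.7  0.1 -1.1] [-0.     0.001  0.   ]
```

```bash
python3 -m jog '0 0 -4 0 0 0; 0 0 -12 0 0 0; 0 0 -25 0 0 0; 0 0 -42 0 0 0; 0 0 -60 0 0 0; 0 0 -80 0 0 0; 0 0 -100 0 0 0; 0 0 -118 0 0 0; 0 0 -132 0 0 0; 0 0 -140 0 0 0'; python3 -m jog '0 0 0 0 0 0;0 0 0 0 0 0;0 0 0 0 0 0;0 0 0 0 0 0;0 0 0 0 0 0;0 0 0 0 0 0;0 0 0 0 0 0;0 0 0 0 0 0'; python3 -c "
from h import *
delta([514,-165,280],-.205)
im,d,c=grab('scene','s6'); a=im[180:340,200:380]; im,d,c=grab('side','d6'); b=im[140:300,270:450]
cv2.imwrite('pics/fin.png',cv2.resize(np.hstack([a,b]),None,fx=2.2,fy=2.2))
im,d,P=cloud('s6')
for k in ('s6','d6'):
    im,d,P=cloud(k); H=cv2.cvtColor(im,cv2.COLOR_BGR2HSV); m=((H[...,1]>90)&(H[...,2]>45)&((H[...,0]<15)|(H[...,0]>170))&(d>0)); t=P[m]; t=t[(abs(t[:,0]-514)<80)&(abs(t[:,1]+165)<60)&(t[:,2]>60)&(t[:,2]<260)]; print(len(t),t.min(0),t.max(0))
"
```

```text
clock: 11.2
position: [514.1, -164.9, 279.4]
ee_rot: [0.102, 0.995, 0.0, 0.0]
contact_force: [-0.7, 0.8, -1.7]
gripper_width: 40.8
grasp_force: 62.9
clock: 12.0
position: [514.2, -164.9, 278.3]
ee_rot: [0.102, 0.995, 0.0, -0.0]
contact_force: [0.1, 0.2, -1.9]
gripper_width: 40.6
grasp_force: 62.9
clock 12.0 pos [ 514.2 -164.9  278.3] j [-0.01  0.21 -0.12 -0.   -1.24 -1.77] F [ 0.1  0.2 -1.9] w 40.6 gf 62.9
delta [ 0.2 -0.1 -1.7] [ 0. -0. -0.]
241 [ 476.62030917 -187.0605592   147.93901099] [ 566.68642094 -146.52173794  203.69679026]
93 [ 460.00426011 -180.89869127  157.95484729] [ 564.16831927 -140.36590052  177.95349871]
```

View pics/fin.png

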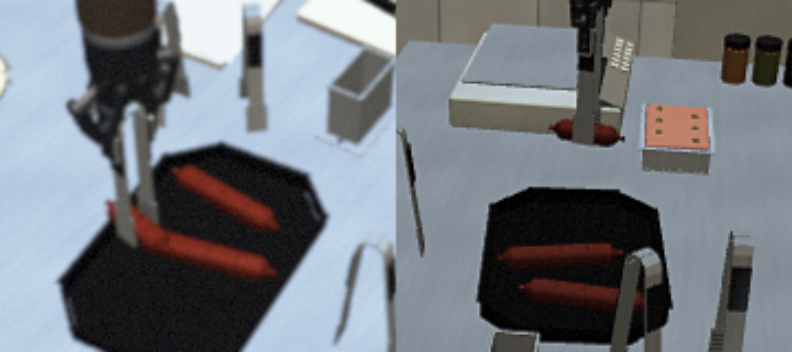

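The side view (right half, crop (587,133)) shows the short sausage held level between the jaws at z ≈ 155–165 mm. Both long sausages are still in the tray and the holder is empty. I'll hand it in.

```bash
python3 -c "
from bench import arm
print(arm.job_done())"
```

```text
the job is handed in; nothing more can be done
None
```

I drew the tongs from the holder, picked up the short sausage and handed the job in with it held about 160 mm above the counter. It was still gripped between both jaws at 12 s, with the long sausages in place; no verdict was returned.

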